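Start the glue bench's fume extractor

ROBOT

A 6-joint arm with a two-finger parallel gripper is mounted at the origin on the work surface. World frame = base frame: x ahead of the robot, y to its left, z up, the work surface at z = 0. Lengths are in m, angles in rad, forces in N, time in s.
With the tool pointing down it reaches from about 0.325 to 1 m from the base axis. Payload 5.1 kg.
Tool frame: the origin (TCP) lies at the very end of the fingers, on their centre line; the grasp point (between the pads) lies 19 mm behind it (env.grip_depth is the distance from the TCP to the grasp point, in m); z points along the fingers, y is the line along which they close (so a half turn about z gives the same grasp; the last joint's range is limited). The gripper opens to 85 mm and grips with 20 to 120 N. Pads are 22 mm wide; open, the fingers measure 114 mm over their backs; the gripper's body (76 mm by 85 mm) begins 54 mm behind the grasp point. The pads swing forward as they close: fully open they stand 13 mm farther back than shut.
Start: joints at [-1.359, 0.124, 1.65, -0, 1.367, -0.083], TCP at [0.189, -0.622, 0.231] pointing down, gripper open.
Joint ranges: [-2.61, 2.61], [-1.02, 2.33], [0.03, 2.71], [-1.35, 4.49], [0.32, 2.68], [-2.91, 2.91]. Speed limits (rad/s): [2.57, 2.57, 3.14, 3.14, 3.14, 3.14].

INTERFACE

Orientations are given as a 3x3 rotation matrix whose columns are the frame's x, y, z axes.
In Python, from workcell import telemetry, eyes, env gives the robot as it stands.
- The arm moves only by the tool drive_tool, never from a script. Its argument "commands" is a list of rows, each a list of 2 entries, a list of its own where there are three numbers: the shift along the tool's x, y, z in mm, then the turn about the tool's z in degrees. A call has exactly 5 rows; each row shifts and turns the commanded pose from where the row before left it, along the tool's axes as they then stand; what a row does not reach is not made up. A row lasts 1/8 s, in which the tool goes at most 62.5 mm and 10.7 degrees, less where a joint would pass 70% of its speed; a pose out of reach is approached as far as the arm can. A call with a gripper value outside its range is refused whole. "gripper" is the finger opening in mm, from 0 to 85.4, set as the call begins (left out, the last holds). The fingers move at their own pace and stop on an object; the grip force is fixed at half the most. Time passes only in rows, so rows that do not move let the fingers close, or fill a call up. It gives the time, the measured TCP pose, the force, the opening and the grip force at its end, in the units of the state.
- telemetry.get_state(): the state, without advancing time (a new reading comes with each control period).
- eyes.camera(name): name is "scene" or "top" or "wrist"; returns a dict with "frame" (420x560x3 uint8, red, green, blue), "fx", "fy", "cx", "cy" (pixels), "extrinsics" (4x4, takes a point from camera to world coordinates). Camera axes: x right, y up, looking along -z (the intrinsics and any distortion apply to the point x, -y, -z); pixel columns grow to the right and rows downward; lengths in m; the calibration is good to about 2 mm. A picture is of the moment at which its call begins. There is no depth.
- env.sign_off(): hands the job in; it is judged then, once.
The state is a dict: "clock": time; "qpos": joint angles; "dq": joint speeds; "tau": joint torques, N m; "tcp_pos": TCP position; "ee_rot": TCP orientation; "ft_force": force on the tool from outside, world axes, zero at the start; "moment": the same for the moment, N m; "gripper_width": finger opening in m; "gripper_force": force on a finger pad.
Only numpy, scipy, OpenCV 4.12 (cv2) and the standard library are available. Lean on these libraries where they do the work, as an engineer would, in place of code of your own. Each camera call takes 0.05 s, during which the arm holds its last target. There are 200 camera calls.

TASK

Get the fume extractor on the glue bench running: first push its filter drawer fully home, then tip the rocker of the socket box fully over by pressing down its raised half (the half at the end of the box, away from the outlets), and last press the large round button on the extractor right in and let it spring back out. Only push, with the fingertips: pick nothing up, leave the small round button and the square key alone, and leave the loose corks, the glue gun and the screwdriver where they lie.

Things in the scene. Friction and masses are not known exactly. Their poses are not given: they have to be found in the camera images.
- extractor: Fume extractor, low grey cabinet fixed to the bench, 200 (x) x 220 (y) x 75 (z) mm; origin at the centre of its underside; its front looks along its -x, towards the robot (yaw up to 0.3 rad). On top near the front (own x = -55, y = -66, 0, +66 mm, in any order): large round button, small round button, square key, each in a 12 mm high black housing. Duct stub at the back.
- drawer (a joint): Filter drawer in the extractor's front, slides level along the extractor's +x. Value = how far it has been pushed in: 0.030 m = fully home against a hard stop, starts at 0 to 0.012. It resists with about 3 N of friction and stays where it is left. It has no handle.
- drawer_face (a point): Centre of the drawer's flat front plate (116 mm wide, 48 mm high, spanning 16 to 64 mm above the bench; this point is at 40 mm), on its outer face; moves with the drawer; x axis points in the pushing direction. The face is 8 mm in front of the cabinet's front when home, 38 mm at joint value 0.
- socket_box: White socket box fixed to the bench: 90 (x) x 260 (y) x 55 (z) mm, origin at the centre of its underside, three round outlets along the top and one large rocker at its +y end (yaw up to 0.3 rad).
- rocker (a joint): Rocker on the socket box, 36 mm (x) x 60 mm (y), hinged about the box's x direction at own y = 88 mm, 59 mm above the bench. Value: 0 rad = off, outer (+y) half raised; 0.30 rad = on, outer half fully down at a hard stop. Starts at 0 to 0.06. Resists with about 3 N at the pressing point; stays where it is left.
- rocker_on (a point): The point to press on the rocker: on the upper surface of its outer half, 22 mm from the hinge towards the end of the box; moves with the rocker, about 68 mm above the bench when off and 62 mm when on.
- start (a joint): Large round button, 34 mm across, on the extractor; spring return, about 5 N fully down. Joint value: travel pressed in, 0 = out, 0.006 m = fully in.
- start_top (a point): Centre of the top face of the large round button, 97 mm above the bench when out; moves with it.
- small (a joint): Small round button, 18 mm across, to be left alone; springs. Joint value: travel pressed in, 0 = out, 0.006 m = fully in.
- small_top (a point): Centre of the top face of the small round button, 97 mm above the bench.
- square (a joint): Square key, 26 x 26 mm, to be left alone; springs. Joint value: travel pressed in, 0 = out, 0.006 m = fully in.
- square_top (a point): Centre of the top face of the square key, 97 mm above the bench.
- cork_a: Bystander: wine cork, 24 mm across, 45 mm high, standing on the extractor's top behind the buttons; origin under its centre.
- cork_b: Bystander: the same kind of cork standing on the bench near the extractor's front corner, beside the drawer's path; origin under its centre.
- glue_gun: Bystander: green glue gun lying on its side behind the socket box, about 210 x 125 x 38 mm; origin under its barrel.
- screwdriver: Bystander: screwdriver, 180 mm long, lying in front of the socket box, along it; origin near its middle.

How it is judged:
On the way, in this order (a step that is already met when the one before it is completed fails the run):
1. the filter drawer is pushed fully home (value of joint drawer above 0.027 m and value of joint rocker below 0.1 rad), for 0.2 s.
2. the rocker is tipped fully over to on (value of joint rocker above 0.26 rad and value of joint drawer above 0.027 m), for 0.2 s.
3. the large round button is pressed right in (all of step 2 and value of joint start above 0.005 m), for 0.05 s.
At the end, for the whole second after the job is handed in: The drawer is home (within 3 mm of its stop), the rocker is over to on (above 0.26 of 0.30 rad), and the large round button, pressed at least 5 of its 6 mm after both, is out again (within 1.5 mm), like the two other keys; the loose corks, glue gun and screwdriver are within 20 mm of their starts (all of step 2 and value of joint each of start, small, square below 0.0015 m); the robot touches nothing.
It fails at once if the rocker is tipped before the drawer is home (value of joint rocker above 0.15 rad and value of joint drawer below 0.026 m).
It fails at once if the large round button is pressed before the rocker is on (value of joint start above 0.003 m and value of joint rocker below 0.25 rad).
It fails at once if the small round button or the square key is pressed (over 3 mm) (value of joint any of small, square above 0.003 m).
It fails at once if a loose cork, the glue gun or the screwdriver is moved more than 20 mm or lifted (distance of any of cork_a, cork_b, glue_gun, screwdriver from where it was at the start of the episode above 0.02 m).
It also fails if it takes over 61 s, if anything falls off the work surface, if the arm or the gripper's body presses on something with over 40 N, if the wrist force passes 120 N, or if a joint passes its speed limit or range.

## Working session

There is one attempt and no reset: what is moved stays moved. The work goes in short steps, Python scripts to look and compute and a tool call to move; the robot and the scene stay as the last step left them, time stands still between calls to the robot, and variables do not carry over. Pictures are saved under pics/ and viewed, at most 10 in all, crops included, and the job is handed in when it is done.

Besides the shell and the picture viewer there is one more tool, called after "Call:" as name(argument=value, ...), one argument or row to a line, values as JSON. drive_tool: Moves the arm, as the interface text tells. Its arguments: {"type":"object","properties":{"commands":{"type":"array"},"gripper":{"type":"number"}},"required":["commands"]}

```bash
mkdir -p pics
python3 - <<'E'
from workcell import telemetry, eyes, env
import cv2,numpy as np,pickle
s=telemetry.get_state();print(s['clock'],s['tcp_pos'],np.round(s['ee_rot'],3),s['gripper_width'])
for n in("top","scene"):
    c=eyes.camera(n);cv2.imwrite(f"pics/{n}0.png",c["frame"][:,:,::-1]);pickle.dump(c,open(f"{n}0.pkl","wb"))
    print(n,{k:np.round(v,3).tolist() if k=='extrinsics' else v for k,v in c.items() if k!='frame'})
E
```

```text
0.0 [ 0.18870551 -0.62136772  0.23006648] [[ 0.957  0.291 -0.   ]
 [ 0.291 -0.957  0.002]
 [ 0.    -0.002 -1.   ]] 0.08558037028418712
top {'fx': 386.2816441308594, 'fy': 386.2816441308594, 'cx': 274.101804366328, 'cy': 218.01258680525132, 'extrinsics': [[-0.021, 0.996, -0.086, 0.507], [-1.0, -0.021, -0.001, 0.002], [-0.003, 0.086, 0.996, 1.011], [0.0, 0.0, 0.0, 1.0]]}
scene {'fx': 381.5510722032864, 'fy': 381.5510722032864, 'cx': 278.30772310695636, 'cy': 208.6005898835953, 'extrinsics': [[-0.881, -0.241, 0.407, 0.976], [0.473, -0.471, 0.745, 0.701], [0.012, 0.849, 0.529, 0.575], [0.0, 0.0, 0.0, 1.0]]}
```

View pics/top0.png

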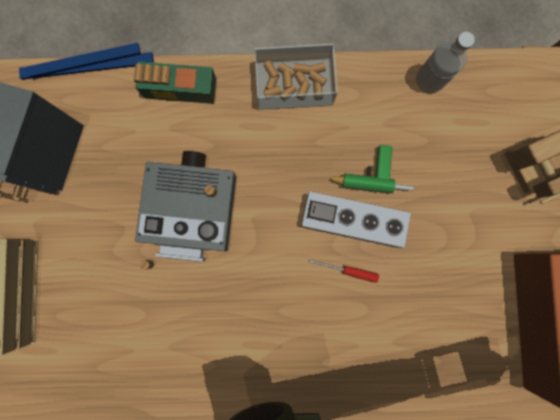

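View pics/scene0.png

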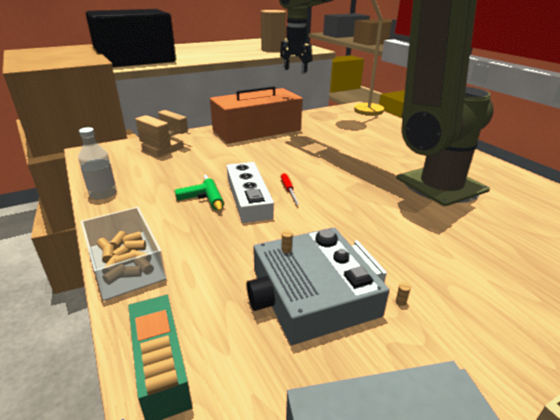

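The top view shows the extractor at (185,207), with square, small and large keys running left to right (large at about (207,231)). The drawer plate is at (180,255), cork_b at (146,265) and cork_a at (209,190). The socket box is at (357,220) with its rocker at (322,211). I'll enlarge this for exact pixels.

Run:
```python
import cv2
im=cv2.imread("pics/top0.png")
a=cv2.resize(im[155:275,130:240],None,fx=5,fy=5,interpolation=cv2.INTER_CUBIC)[:600,:400*2]
b=cv2.resize(im[185:255,295:345],None,fx=5,fy=5,interpolation=cv2.INTER_CUBIC)
import numpy as np
o=np.zeros((600,800,3),'uint8');o[:a.shape[0],:a.shape[1]]=a;o[:b.shape[0],550:800]=b
cv2.imwrite("pics/crop0.png",o)
```

```text
(no output)
```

View pics/crop0.png

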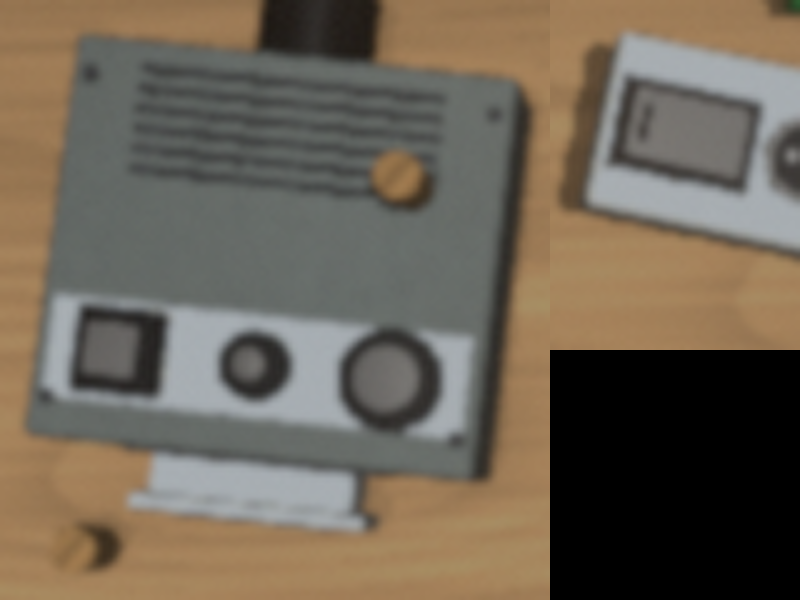

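```bash
cat > h.py <<'E'
import numpy as np,pickle
def ray(c,u,v,z):
    E=np.array(c["extrinsics"]);d=E[:3,:3]@np.array([(u-c["cx"])/c["fx"],-(v-c["cy"])/c["fy"],-1]);o=E[:3,3]
    return o+d*(z-o[2])/d[2]
E
python3 - <<'E'
from h import *
c=pickle.load(open("top0.pkl","rb"))
def p(n,x,y,z,ox=130,oy=155,bx=0):
    r=ray(c,(x-bx+.5)/5-.5+ox,(y+.5)/5-.5+oy,z);print(n,np.round(r*1000,1)[:2]);return r
L=p("large",384,379,.097);S=p("small",250,363,.097);Q=p("square",107,349,.097)
cs=[p("ext",*q,.075) for q in((82,37),(520,82),(482,475),(28,432))]
print("ctr",np.mean(cs,0))
for a,b in((0,3),(1,2)):
    d=cs[a]-cs[b];print("yaw",np.arctan2(d[1],d[0]))
d=Q-L;print("yawkeys",np.arctan2(-d[0],d[1]))
p("plateL",130,503,.064);p("plateR",368,527,.064)
p("corkb",72,547,.045);p("corka",399,178,.12)
r=[p("rock",*q,z,295,185,550) for q,z in(((630,78),.069),((762,105),.052),((745,190),.052),((612,160),.069))]
d=(r[0]+r[3]-r[1]-r[2])/2;print("yawR",np.arctan2(-d[0],d[1]),np.linalg.norm(d),np.mean(r,0))
p("boxend",625,33,.055,295,185,550);p("boxend",585,205,.055,295,185,550)
E
```

```text
large [559.4 163.5]
small [568.3 227. ]
square [576.4 294.9]
ext [732.5 315.3]
ext [705.3  99.7]
ext [513.2 120.3]
ext [538.6 340. ]
ctr [0.62240997 0.21881393 0.075     ]
yaw -0.1266835629360426
yaw -0.10711072238995102
yawkeys -0.1288891488526735
plateL [503.3 293.8]
plateR [489.2 177.6]
corkb [482.  328.4]
corka [651.6 151.9]
rock [629.8 -87.9]
rock [ 617. -155.]
rock [ 574.7 -145.1]
rock [589.6 -78. ]
yawR -0.2030786330568854 0.07061190609194763 [ 0.60277868 -0.11651495  0.0605    ]
boxend [654.3 -87.4]
boxend [568.7 -65.1]
```

Call:
drive_tool(
  commands=[
    [[0,0,0],8],
    [[0,0,0],8],
    [[0,0,0],8],
    [[33,-44,0],0],
    [[33,-44,0],0],
  ],
  gripper=0,
)

```text
clock: 0.72
tcp_pos: [0.2655, -0.5418, 0.2305]
ee_rot: [[0.992, -0.125, -0.0], [-0.125, -0.992, 0.001], [-0.0, -0.001, -1.0]]
ft_force: [1.1, 0.1, 0.8]
gripper_width: 0.0001
gripper_force: 0.0
```

Call:
drive_tool(
  commands=[
    [[33,-44,0],0],
    [[33,-44,0],0],
    [[33,-44,0],0],
    [[33,-44,0],0],
    [[33,-44,0],0],
  ],
)

```text
clock: 1.35
tcp_pos: [0.457, -0.3433, 0.2309]
ee_rot: [[0.992, -0.124, -0.0], [-0.124, -0.992, 0.0], [-0.0, -0.0, -1.0]]
ft_force: [0.3, 0.1, -0.4]
gripper_width: 0.0002
gripper_force: 0.0
```

Call:
drive_tool(
  commands=[
    [[-10,-57,0],0],
    [[-10,-57,0],0],
    [[-10,-57,0],0],
    [[-10,-57,0],0],
    [[-10,-57,0],0],
  ],
)

```text
clock: 1.98
tcp_pos: [0.4411, -0.0541, 0.2309]
ee_rot: [[0.992, -0.124, -0.0], [-0.124, -0.992, 0.0], [-0.0, -0.0, -1.0]]
ft_force: [1.4, 0.8, 0.9]
gripper_width: -0.0002
gripper_force: 0.0
```

Call:
drive_tool(
  commands=[
    [[-10,-57,0],0],
    [[-10,-57,0],0],
    [[-10,-57,0],0],
    [[-10,-57,0],0],
    [[0,0,0],0],
  ],
)

```text
clock: 2.6
tcp_pos: [0.4292, 0.1785, 0.2308]
ee_rot: [[0.993, -0.117, -0.001], [-0.117, -0.993, 0.0], [-0.001, -0.0, -1.0]]
ft_force: [-0.3, 1.1, 0.4]
gripper_width: 0.0003
gripper_force: 0.0
```

Run:
```python
from workcell import telemetry, eyes
import cv2,numpy as np,pickle
s=telemetry.get_state();print(s['clock'],s['tcp_pos'],np.round(s['qpos'],2))
c=eyes.camera("wrist");cv2.imwrite("pics/w1.png",c["frame"][:,:,::-1]);pickle.dump(c,open("w1.pkl","wb"))
```

```text
2.6 [0.42923788 0.17845956 0.23083846] [ 0.28 -0.3   2.05  0.    1.4   1.97]
```

View pics/w1.png

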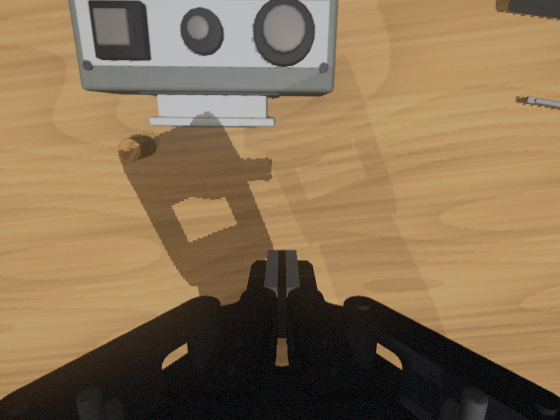

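The wrist view shows the plate's front edge from (150,122) to (275,123), level with the tool. The large button is at (285,28) and cork_b at (130,148), clear of the path.

Run:
```python
from h import *
c=pickle.load(open("w1.pkl","rb"))
for n,u,v,z in(("pL",150,124,.064),("pR",275,125,.064),("large",284,28,.097),("small",198,27,.097),("sq",111,27,.097),("corkb",129,148,.045)): print(n,np.round(ray(c,u,v,z)*1000,1))
```

```text
pL [504.2 291.6  64. ]
pR [489.8 177.1  64. ]
large [561.3 160.6  97. ]
small [569.7 225.6  97. ]
sq [577.5 291.4  97. ]
corkb [484.  325.3  45. ]
```

Call:
drive_tool(
  commands=[
    [[0,-32,0],0],
    [[0,-32,40],0],
    [[0,0,50],0],
    [[0,0,50],0],
    [[0,0,48],0],
  ],
)

```text
clock: 3.28
tcp_pos: [0.4384, 0.2373, 0.0416]
ee_rot: [[0.992, -0.126, -0.0], [-0.126, -0.992, -0.0], [-0.0, 0.0, -1.0]]
ft_force: [-0.1, 0.1, 0.1]
gripper_width: 0.0002
gripper_force: 0.0
```

Call:
drive_tool(
  commands=[
    [[15,0,0],0],
    [[15,0,0],0],
    [[5,0,0],0],
    [[5,0,0],0],
    [[0,0,0],0],
  ],
)

```text
clock: 3.9
tcp_pos: [0.4788, 0.234, 0.0443]
ee_rot: [[0.992, -0.124, 0.002], [-0.124, -0.992, 0.001], [0.001, -0.001, -1.0]]
ft_force: [0.7, -0.1, -0.8]
gripper_width: -0.0001
gripper_force: 0.0
```

Call:
drive_tool(
  commands=[
    [[5,0,0],0],
    [[5,0,0],0],
    [[5,0,0],0],
    [[5,0,0],0],
    [[3,0,0],0],
  ],
)

```text
clock: 4.53
tcp_pos: [0.501, 0.231, 0.0433]
ee_rot: [[0.992, -0.124, -0.0], [-0.124, -0.992, 0.0], [-0.0, 0.0, -1.0]]
ft_force: [-3.7, -0.5, 1.9]
gripper_width: 0.0
gripper_force: 1.6
```

Call:
drive_tool(
  commands=[
    [[2,0,0],0],
    [[2,0,0],0],
    [[1,0,0],0],
    [[0,0,0],0],
    [[0,0,0],0],
  ],
)

```text
clock: 5.15
tcp_pos: [0.5056, 0.2304, 0.0432]
ee_rot: [[0.992, -0.124, -0.0], [-0.124, -0.992, -0.0], [-0.0, 0.0, -1.0]]
ft_force: [-3.3, 0.0, 2.9]
gripper_width: -0.0
gripper_force: 1.7
```

Still at friction level, so I'll keep pushing until it meets the stop.

Call:
drive_tool(
  commands=[
    [[2,0,0],0],
    [[2,0,0],0],
    [[1,0,0],0],
    [[1,0,0],0],
    [[0,0,0],0],
  ],
)

```text
clock: 5.78
tcp_pos: [0.5056, 0.2303, 0.0433]
ee_rot: [[0.992, -0.124, -0.015], [-0.124, -0.992, -0.0], [-0.015, 0.002, -1.0]]
ft_force: [-26.5, 2.4, 19.2]
gripper_width: 0.0003
gripper_force: 13.2
```

Call:
drive_tool(
  commands=[
    [[-10,0,0],0],
    [[-25,0,0],0],
    [[-25,0,-30],0],
    [[0,0,-60],0],
    [[0,0,-60],0],
  ],
)

```text
clock: 6.4
tcp_pos: [0.4522, 0.2368, 0.1946]
ee_rot: [[0.992, -0.124, 0.002], [-0.124, -0.992, -0.0], [0.002, 0.0, -1.0]]
ft_force: [1.3, 0.2, -0.0]
gripper_width: 0.0
gripper_force: 0.0
```

Call:
drive_tool(
  commands=[
    [[0,50,0],0],
    [[15,50,0],0],
    [[30,50,0],0],
    [[40,50,0],0],
    [[40,50,0],0],
  ],
)

```text
clock: 7.02
tcp_pos: [0.5451, -0.0263, 0.1938]
ee_rot: [[0.992, -0.124, 0.003], [-0.124, -0.992, -0.001], [0.003, 0.001, -1.0]]
ft_force: [0.2, 0.2, 0.8]
gripper_width: 0.0
gripper_force: 0.0
```

Call:
drive_tool(
  commands=[
    [[8,50,0],0],
    [[0,10,0],0],
    [[0,0,0],0],
    [[0,0,0],0],
    [[0,0,0],0],
  ],
)

```text
clock: 7.65
tcp_pos: [0.5442, -0.0832, 0.1934]
ee_rot: [[0.993, -0.122, 0.0], [-0.122, -0.993, 0.0], [0.0, -0.0, -1.0]]
ft_force: [0.1, -0.6, 0.4]
gripper_width: -0.0003
gripper_force: 0.0
```

Run:
```python
from workcell import telemetry, eyes
import cv2,numpy as np,pickle
s=telemetry.get_state();print(s['clock'],s['tcp_pos'])
c=eyes.camera("wrist");cv2.imwrite("pics/w2.png",c["frame"][:,:,::-1]);pickle.dump(c,open("w2.pkl","wb"))
```

```text
7.65 [ 0.54416391 -0.08315048  0.19341004]
```

View pics/w2.png

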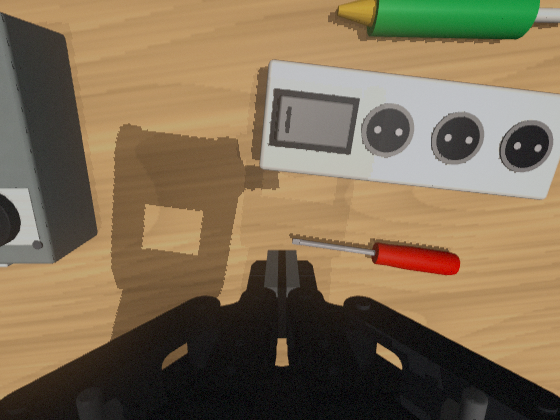

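The rocker face spans (276,96) to (352,150), its outer edge on the left at about (274,120). The box end edge runs from (270,62) to (262,168).

Run:
```python
from h import *
from workcell import telemetry
c=pickle.load(open("w2.pkl","rb"))
a=ray(c,274,120,.070);b=ray(c,352,127,.054);e1=ray(c,270,62,.055);e2=ray(c,262,168,.055)
for q in(a,b,e1,e2):print(np.round(q*1000,1))
d=(b-a)[:2];d/=np.linalg.norm(d);p=a[:2]+8*d/1e3;m=((e1+e2)/2)[:2]+.020*d;print(p,m,np.arctan2(d[0],-d[1]))
s=telemetry.get_state()
print(s['ee_rot'].T@np.append((p+m)/2-s['tcp_pos'][:2],.075-s['tcp_pos'][2])*1000)
```

```text
[610.3 -85.7  70. ]
[ 596.4 -149.8   54. ]
[654.7 -87.8  55. ]
[571.3 -69.7  55. ]
[ 0.60862647 -0.09348612] [ 0.60871628 -0.09832652] -0.214607983016296
[ 65.47727332   4.66684041 118.4854286 ]
```

Call:
drive_tool(
  commands=[
    [[35,5,0],0],
    [[30,0,20],0],
    [[0,0,45],0],
    [[0,0,45],0],
    [[0,0,0],0],
  ],
)

```text
clock: 8.32
tcp_pos: [0.6047, -0.0958, 0.0787]
ee_rot: [[0.992, -0.123, -0.009], [-0.123, -0.992, 0.002], [-0.009, -0.001, -1.0]]
ft_force: [-0.4, -0.4, 0.7]
gripper_width: -0.0003
gripper_force: 0.0
```

Call:
drive_tool(
  commands=[
    [[0,0,5],0],
    [[0,0,4],0],
    [[0,0,3],0],
    [[0,0,3],0],
    [[0,0,0],0],
  ],
)

```text
clock: 8.95
tcp_pos: [0.608, -0.0974, 0.0683]
ee_rot: [[0.992, -0.124, -0.0], [-0.124, -0.992, 0.0], [-0.0, -0.0, -1.0]]
ft_force: [0.0, 0.6, -0.2]
gripper_width: 0.0004
gripper_force: 0.0
```

Call:
drive_tool(
  commands=[
    [[0,0,1],0],
    [[0,0,1],0],
    [[0,0,1],0],
    [[0,0,1],0],
    [[0,0,0],0],
  ],
)

```text
clock: 9.57
tcp_pos: [0.6084, -0.097, 0.0647]
ee_rot: [[0.992, -0.124, 0.001], [-0.124, -0.992, 0.001], [0.001, -0.001, -1.0]]
ft_force: [0.2, 4.1, 3.9]
gripper_width: 0.0003
gripper_force: 2.2
```

Call:
drive_tool(
  commands=[
    [[0,0,1],0],
    [[0,0,1],0],
    [[0,0,1],0],
    [[0,0,0],0],
    [[0,0,0],0],
  ],
)

```text
clock: 10.2
tcp_pos: [0.6086, -0.0966, 0.0625]
ee_rot: [[0.992, -0.124, 0.001], [-0.124, -0.992, 0.001], [0.001, -0.002, -1.0]]
ft_force: [-1.8, 5.4, 8.7]
gripper_width: -0.0
gripper_force: 4.6
```

Call:
drive_tool(
  commands=[
    [[0,0,1],0],
    [[0,0,1],0],
    [[0,0,1],0],
    [[0,0,0],0],
    [[0,0,0],0],
  ],
)

```text
clock: 10.82
tcp_pos: [0.6088, -0.0966, 0.0622]
ee_rot: [[0.992, -0.124, 0.0], [-0.124, -0.992, 0.001], [0.0, -0.001, -1.0]]
ft_force: [-8.8, 6.4, 20.0]
gripper_width: -0.0002
gripper_force: 10.7
```

Call:
drive_tool(
  commands=[
    [[0,0,-10],0],
    [[0,0,-40],0],
    [[0,0,-50],0],
    [[-30,0,-37],0],
    [[-35,0,0],0],
  ],
)

```text
clock: 11.45
tcp_pos: [0.5451, -0.0906, 0.1993]
ee_rot: [[0.992, -0.124, 0.007], [-0.124, -0.992, -0.003], [0.007, 0.002, -1.0]]
ft_force: [0.3, 0.6, -0.5]
gripper_width: 0.0
gripper_force: 0.0
```

Call:
drive_tool(
  commands=[
    [[0,-30,0],0],
    [[0,-30,0],0],
    [[0,-30,0],0],
    [[0,0,0],0],
    [[0,0,0],0],
  ],
)

```text
clock: 12.08
tcp_pos: [0.5544, -0.0008, 0.1947]
ee_rot: [[0.992, -0.124, -0.001], [-0.124, -0.992, -0.001], [-0.001, 0.001, -1.0]]
ft_force: [-1.1, 0.6, -0.4]
gripper_width: 0.0003
gripper_force: 0.0
```

Run:
```python
from workcell import telemetry, eyes
import cv2,numpy as np,pickle
s=telemetry.get_state();print(s['clock'],s['tcp_pos'])
c=eyes.camera("wrist");cv2.imwrite("pics/w3.png",c["frame"][:,:,::-1]);pickle.dump(c,open("w3.pkl","wb"))
```

```text
12.075 [ 0.55444721 -0.00076131  0.19474507]
```

View pics/w3.png

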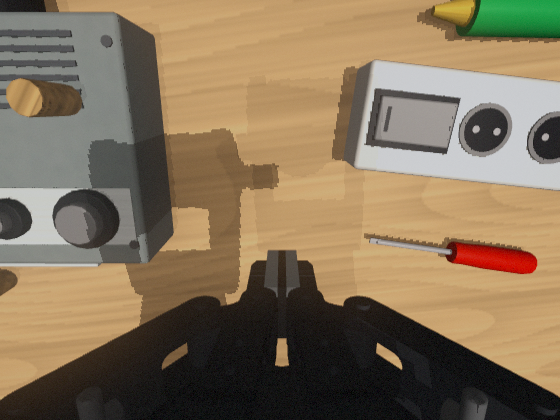

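The rocker's outer edge now shows a dark gap and the outer half sits low. That agrees with the hard stop I felt at z = 62 mm. Next is the large button.

Call:
drive_tool(
  commands=[
    [[-4,-50,0],0],
    [[-5,-50,0],0],
    [[-5,-50,0],0],
    [[0,-12,0],0],
    [[0,0,0],0],
  ],
)

```text
clock: 12.75
tcp_pos: [0.561, 0.1619, 0.1951]
ee_rot: [[0.992, -0.123, -0.0], [-0.123, -0.992, -0.001], [-0.0, 0.001, -1.0]]
ft_force: [-1.2, -1.0, 0.8]
gripper_width: 0.0002
gripper_force: 0.0
```

Call:
drive_tool(
  commands=[
    [[0,0,30],0],
    [[0,0,30],0],
    [[0,0,28],0],
    [[0,0,0],0],
    [[0,0,0],0],
  ],
)

```text
clock: 13.38
tcp_pos: [0.5617, 0.1615, 0.1085]
ee_rot: [[0.992, -0.125, 0.002], [-0.125, -0.992, 0.0], [0.002, -0.0, -1.0]]
ft_force: [-0.0, -0.5, 0.9]
gripper_width: -0.0004
gripper_force: 0.0
```

Call:
drive_tool(
  commands=[
    [[0,0,5],0],
    [[0,0,5],0],
    [[0,0,3],0],
    [[0,0,2],0],
    [[0,0,1],0],
  ],
)

```text
clock: 14.0
tcp_pos: [0.5612, 0.1624, 0.0919]
ee_rot: [[0.992, -0.124, 0.001], [-0.124, -0.992, -0.0], [0.001, -0.0, -1.0]]
ft_force: [-0.8, -0.8, 4.5]
gripper_width: 0.0
gripper_force: 2.2
```

Call:
drive_tool(
  commands=[
    [[0,0,1],0],
    [[0,0,1],0],
    [[0,0,1],0],
    [[0,0,0],0],
    [[0,0,0],0],
  ],
)

```text
clock: 14.62
tcp_pos: [0.5613, 0.1625, 0.0909]
ee_rot: [[0.992, -0.124, 0.001], [-0.124, -0.992, -0.0], [0.001, 0.0, -1.0]]
ft_force: [-5.7, -2.6, 14.6]
gripper_width: -0.0001
gripper_force: 7.2
```

The button is at its stop (z = 91 mm, 15 N), so I'll lift clear.

Call:
drive_tool(
  commands=[
    [[0,0,-5],0],
    [[0,0,-30],0],
    [[0,0,-50],0],
    [[0,0,-50],0],
    [[0,0,0],0],
  ],
)

```text
clock: 15.25
tcp_pos: [0.5633, 0.1631, 0.2286]
ee_rot: [[0.992, -0.124, 0.009], [-0.124, -0.992, 0.002], [0.009, -0.003, -1.0]]
ft_force: [0.6, 0.5, -0.2]
gripper_width: -0.0003
gripper_force: 0.0
```

Call:
drive_tool(
  commands=[
    [[-40,0,0],0],
    [[-40,0,0],0],
    [[0,0,0],0],
    [[0,0,0],0],
    [[0,0,0],0],
  ],
)

```text
clock: 15.88
tcp_pos: [0.4821, 0.1722, 0.2229]
ee_rot: [[0.992, -0.124, -0.001], [-0.124, -0.992, -0.0], [-0.001, 0.0, -1.0]]
ft_force: [-0.4, 0.8, -0.3]
gripper_width: -0.0001
gripper_force: 0.0
```

Run:
```python
from workcell import telemetry, eyes
import cv2,numpy as np
s=telemetry.get_state();print(s['clock'],s['tcp_pos'],s['ft_force'])
im=[eyes.camera(n)["frame"][:,:,::-1] for n in("wrist","scene")]
cv2.imwrite("pics/end.png",cv2.resize(np.hstack(im),(800,300)))
```

```text
15.875 [0.48207932 0.17217444 0.22289706] [-0.37249244  0.76060446 -0.27749006]
```

View pics/end.png

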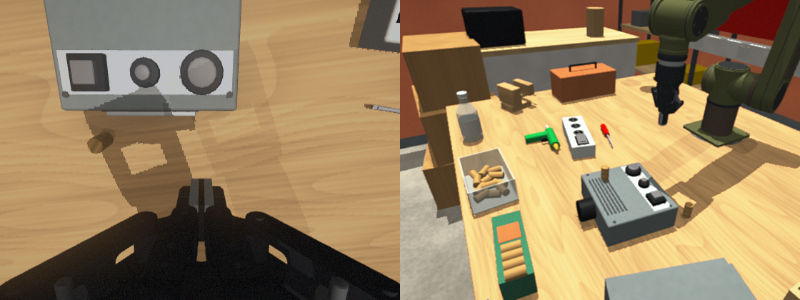

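The drawer is home, with its plate close against the front at (150,113). The buttons are out, and both corks, the glue gun and the screwdriver are where they were.

```bash
python3 -c "
from workcell import env;print(env.sign_off())"
```

```text
the job is handed in; nothing more can be done
None
```

I pushed the drawer home, tipped the rocker to on, then pressed the large button to its stop and released it; I handed the job in at about 16 s, and sign-off returned no verdict.

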